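# Shim the rocking paint-mixing scale

## Robot

A 7-joint arm with a two-finger parallel gripper is mounted at the origin on a cart in front of the work surface, level with it; the furniture and walls round the work are solid. World frame = base frame: x ahead of the robot, y to its left, z up, the work surface at z = 0. Lengths are in m, angles in rad, forces in N, time in s.
With the tool pointing down it reaches from about 0.4 to 0.85 m from the base axis. Payload 4.5 kg.
Tool frame: the origin (TCP) lies midway between the tips of the shut fingers; the grasp point (between the pads) lies 19 mm behind it (tcp_to_grasp is the distance from the TCP to the grasp point, in m); z points along the fingers, y is the line along which they close (so a half turn about z gives the same grasp; the last joint's range is limited). The gripper opens to 88 mm and grips with 3 to 60 N. Pads are 18 mm wide; open, the fingers measure 123 mm over their backs; the gripper's body (75 mm by 187 mm) begins 45 mm behind the grasp point.
Start: joints at [-1.127, 0.689, -0.195, 1.565, 0.157, 0.902, -0.215], TCP at [0.249, 0.573, 0.239] pointing down, gripper open.
Joint ranges: [-3.01, 3.01], [-0.46, 2.08], [-1.47, 1.51], [0.13, 2.56], [-1, 4.14], [0.04, 2.09], [-2.66, 2.66]. Speed limits (rad/s): [2.57, 2.57, 3.14, 3.14, 3.14, 3.14, 3.14].

## Interface

Orientations are given as [roll, pitch, yaw] about the fixed x, y, z axes, in that order (R = Rz(yaw) Ry(pitch) Rx(roll)).
In Python, from plant import state, camera, camera_model, hand_in, tcp_to_grasp gives the robot as it stands.
- The arm moves only by the tool send_rows, never from a script. Its arguments are lists of equal length, an entry for each row: "offset": the shift along the tool's x, y, z in mm, a list of three; "rotation": the turn, a rotation vector about the tool's x, y, z in degrees, a list of three; "gripper": the opening, from -1 (shut) to 1 (fully open), so that 0 is half open. A call has 1 to 10 rows; each row shifts and turns the commanded pose from where the row before left it, along the tool's axes as they then stand; what a row does not reach is not made up. A row lasts 1/12 s, in which the tool goes at most 41.7 mm and 7.16 degrees, less where a joint would pass 70% of its speed; a pose out of reach is approached as far as the arm can. A call with a gripper value outside its range is refused whole. The fingers move at their own pace and stop on an object; "force" is the grip in N (left out, the last holds). Time passes only in rows, so rows that do not move let the fingers close. It gives the time, the measured TCP pose, the force, the opening and the grip force at its end, in the units of the state.
- state(): the state, without advancing time (a new reading comes with each control period).
- camera(name): name is "side" or "top"; returns (picture, depth): 420x560x3 uint8, red, green, blue; 420x560 float32, m along the optical axis (not along the pixel's ray), 0 where there is no reading.
- camera_model(name): a dict with "K" (3x3 intrinsics, pixels), "dist" ([k1, k2, p1, p2, k3] as OpenCV has them; the pictures are not rectified), "R" (3x3) and "t" (3): a world point X has camera coordinates R X + t. Camera axes: x right, y down, z forward; pixel columns grow to the right and rows downward; lengths in m; the calibration is good to about 2 mm. A picture is of the moment at which its call begins. camera_model takes no time and is no camera call.
- hand_in(): hands the job in; it is judged then, once.
The state is a dict: "time_s": time; "joints": joint angles; "joint_vel": joint speeds; "tau": joint torques, N m; "tool_pos": TCP position; "ee_rot": TCP orientation; "ft_force": force on the tool from outside, world axes, zero at the start; "moment": the same for the moment, N m; "width": finger opening in m; "grip_force": force on a finger pad.
Only numpy, scipy, OpenCV 4.12 (cv2) and the standard library are available. Lean on these libraries where they do the work, as an engineer would, in place of code of your own. Each camera call takes 0.05 s, during which the arm holds its last target. There are 200 camera calls.

## Task

The grey mixing scale rocks because one foot is too short: the one at the corner that the wooden wedge lies before. With the fingertips push the wedge, thin edge first, along the table from that corner towards the middle of the scale, under the short foot, until it is snug and the scale no longer rocks, without jacking the corner up; then take the hand off the wedge, press a fingertip firmly down on the black pad of that corner to prove it, and finish while still pressing there. Do not pick up the scale or the wedge, do not shove the scale along, and leave the other things where they are.

Things in the scene. Friction and masses are not known exactly. Their poses are not given: they have to be found in the camera images.
- scale: loose grey box 160x150 mm, about 0.9 kg, on four feet; underside 28 mm, top 62 mm above the table; round steel pan on top (100 mm, top at 67 mm). Origin: on the table under the centre of the short foot (at the corner facing the wedge). x points along the display face to the next foot (120 mm), y along the other face to that foot (110 mm), z up. The box overhangs the foot centres by 20 mm
- short_foot (a point): centre of the lower end of the short foot: a bare flat-ended steel stud, 20 mm across, 11 mm above the table. The other three feet have rubber pads 22 mm across and stand on the table. The scale's weight lies towards the opposite corner, so it stands level until 2 to 3 N on the short corner tips it
- press_point (a point): centre of the top of the round black pad (24 mm across, 5 mm thick) on the corner facing the wedge, straight above the short foot; 67 mm above the table
- corner_pad: the same black pad as a part of the scale: 24 mm across, 5 mm thick, origin at the centre of its underside, 62 mm above the table
- wedge: loose plain wooden wedge, about 0.14 kg, flat on the table before the short foot: 100 mm long, 60 wide, 23 thick at its upright back end, 3 at its thin edge, slope 1 in 5. Origin: middle of its underside; x points to the thin edge (50 mm ahead). It first touches the stud with the thin edge about 31 mm past the foot's centre; pushed on, it lifts that corner 1 mm per 5 mm and stays put
- masking_tape: bystander: roll of masking tape lying flat, 96 mm across, 25 mm high, origin at the centre of its underside
- offcut: bystander: flat plywood offcut 91x124x22 mm (no wedge: too thick to go under the foot), origin at the centre of its underside
- hole_saw: bystander: red hole saw standing on its cup, 39 mm across, 64 mm high, origin at the centre of its underside

How it is judged:
By the outcome, as a careful person would: the job done as asked, in the order asked, and still so for the second after the job is handed in, while the arm keeps its last pose, push and grip.
It also fails if it takes over 48 s, if anything falls off the work surface, if the arm or the gripper's body presses on something with over 40 N, if the wrist force passes 120 N, or if a joint passes its speed limit or range.

## Working session

There is one attempt and no reset: what is moved stays moved. The work goes in short steps, Python scripts to look and compute and a tool call to move; the robot and the scene stay as the last step left them, time stands still between calls to the robot, and variables do not carry over. Pictures are saved under pics/ and viewed, at most 10 in all, crops included, and the job is handed in when it is done.

Besides the shell and the picture viewer there is one more tool, called as name(argument=value, ...) on one line, values as JSON. send_rows: Moves the arm, as the interface text tells. Its arguments: {"type":"object","properties":{"offset":{"type":"array","items":{"type":"array","items":{"type":"number"}}},"rotation":{"type":"array","items":{"type":"array","items":{"type":"number"}}},"gripper":{"type":"array","items":{"type":"number"}},"force":{"type":"number"}},"required":["offset","rotation","gripper"]}

```bash
mkdir -p pics; ls; python3 - <<'E'
from plant import *
import cv2,numpy as np
for n in("top","side"):
    p,d=camera(n); cv2.imwrite(f"pics/{n}0.png",p[:,:,::-1]); np.savez(f"{n}0.npz",p=p,d=d)
    m=camera_model(n); print(n,m)
s=state(); print(s)
E
```

```text
pics
top {'K': array([[524.12004519,   0.        , 288.18541206],
       [  0.        , 524.12004519, 212.89736869],
       [  0.        ,   0.        ,   1.        ]]), 'dist': array([-0.0584618,  0.       ,  0.       ,  0.       ,  0.       ]), 'R': array([[-1.68792500e-02, -9.99851100e-01, -3.58722591e-03],
       [-9.75856030e-01,  1.72553414e-02, -2.17732087e-01],
       [ 2.17761566e-01, -1.74538299e-04, -9.76001983e-01]]), 't': array([-0.42507557,  0.48963414,  0.99707906])}
side {'K': array([[391.62712804,   0.        , 286.82661923],
       [  0.        , 391.62712804, 210.93480129],
       [  0.        ,   0.        ,   1.        ]]), 'dist': array([-0.09416893,  0.        ,  0.        ,  0.        ,  0.        ]), 'R': array([[ 0.88592853, -0.46353817,  0.01621765],
       [-0.22782246, -0.46534568, -0.85530715],
       [ 0.40401432,  0.75404626, -0.51786741]]), 't': array([-0.60847792, -0.0490697 ,  1.03476853])}
{'time_s': 0.1, 'joints': array([-1.12719969,  0.68988537, -0.19452182,  1.56622207,  0.15732557,
        0.90252276, -0.21507988]), 'joint_vel': array([ 6.09246577e-05, -1.95379529e-03, -3.04741900e-04, -3.02898189e-03,
       -5.28056035e-04,  2.34569032e-04,  7.49904553e-04]), 'tau': array([-2.78997933e-03, -5.28496277e+01, -1.27189927e+00, -1.53835577e+01,
       -5.27317647e-02,  2.02666211e-03,  4.25893893e-05]), 'tool_pos': array([0.24883562, 0.57271332, 0.23800428]), 'ee_rot': array([-3.13995493e+00,  1.42795633e-04,  2.73190756e+00]), 'ft_force': array([-0.51499768, -0.60129515,  0.9274076 ]), 'moment': array([-0.04601414, -0.03748405, -0.02534504]), 'grip_force': 0.0, 'width': 0.08835405310887948}
```

View pics/top0.png

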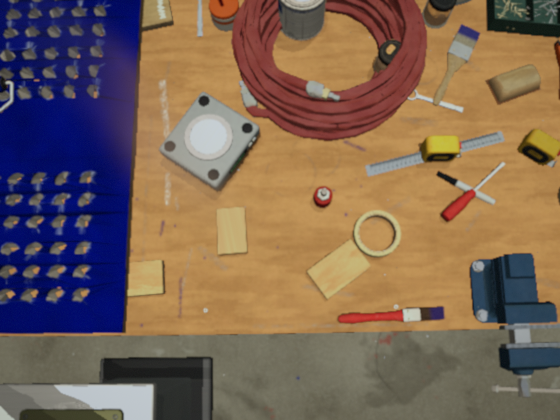

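View pics/side0.png

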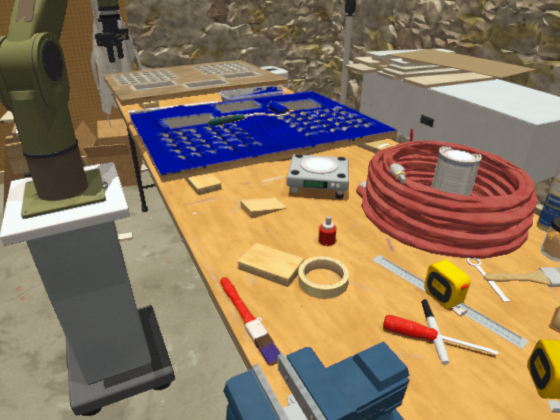

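The top view shows the scale at about (210,138), its near corner pad at about (213,177), and the wedge at about (231,231). The tape, offcut and hole saw are off to the right. Next I'll measure them precisely.

```bash
cat > h.py <<'E'
import numpy as np,cv2
from plant import camera_model
def ray(n,uv,z):
    m=camera_model(n);uv=np.float64(uv).reshape(-1,1,2)
    q=cv2.undistortPoints(uv,m["K"],m["dist"])[:,0]
    d=np.c_[q,np.ones(len(q))]@m["R"];c=-m["R"].T@m["t"]
    return c+d*((z-c[2])/d[:,2])[:,None]
def proj(n,X):
    m=camera_model(n);return cv2.projectPoints(np.float64(X).reshape(-1,1,3),cv2.Rodrigues(m["R"])[0],m["t"],m["K"],m["dist"])[0][:,0]
def cloud(n,d):
    m=camera_model(n);v,u=np.mgrid[0:420,0:560]
    q=cv2.undistortPoints(np.float64(np.stack([u,v],-1)).reshape(-1,1,2),m["K"],m["dist"])[:,0]
    P=np.c_[q,np.ones(len(q))]*d.reshape(-1,1)
    return ((P-m["t"])@m["R"]).reshape(420,560,3)
E
python3 - <<'E'
from h import *
z=np.load("top0.npz");p=z["p"];d=z["d"];C=cloud("top",d)
print("table z",np.median(C[200:300,260:300,2]),"pan",np.median(C[125:145,200:215,2]))
for y in range(204,260,4): print(y,np.round(C[y,222:242:6]*1000).astype(int).tolist())
g=cv2.cvtColor(p,cv2.COLOR_RGB2GRAY)
m=(g<75).astype(np.uint8); m[:, :150]=0;m[:90]=0;m[200:]=0;m[:,265:]=0
n,l,s,c=cv2.connectedComponentsWithStats(m)
for i in range(1,n):
    if s[i,4]>15: print(c[i],s[i],ray("top",c[i],.067))
im=cv2.resize(p[90:265,150:265],None,fx=5,fy=5,interpolation=cv2.INTER_CUBIC)[...,::-1]
cv2.imwrite("pics/c.png",cv2.resize(im,None,fx=.68,fy=.68))
s=np.load("side0.npz")["p"];cv2.imwrite("pics/s.png",cv2.resize(s[145:260,180:360],None,fx=4,fy=4,interpolation=cv2.INTER_CUBIC)[...,::-1])
E
```

```text
table z 0.0017203740636469059 pan 0.06903625406303462
204 [[516, -293, -1], [516, -306, 0], [514, -319, 4], [515, -332, 2]]
208 [[506, -294, 4], [505, -307, 8], [506, -320, 5], [505, -332, 5]]
212 [[497, -295, 7], [498, -307, 3], [497, -320, 5], [496, -333, 8]]
216 [[488, -295, 7], [487, -308, 10], [487, -320, 10], [487, -333, 9]]
220 [[478, -296, 13], [479, -308, 9], [478, -321, 13], [478, -333, 12]]
224 [[469, -296, 16], [470, -308, 11], [469, -321, 14], [470, -333, 11]]
228 [[462, -296, 12], [462, -308, 11], [462, -320, 10], [461, -333, 15]]
232 [[452, -296, 17], [452, -309, 20], [452, -321, 18], [452, -333, 16]]
236 [[444, -296, 15], [443, -309, 19], [444, -321, 17], [443, -334, 21]]
240 [[435, -297, 20], [435, -309, 21], [435, -322, 20], [435, -334, 18]]
244 [[427, -297, 20], [427, -309, 20], [426, -322, 21], [426, -334, 23]]
248 [[418, -297, 22], [418, -310, 21], [418, -322, 19], [418, -334, 23]]
252 [[410, -298, 25], [409, -310, 25], [410, -322, 22], [410, -334, 20]]
256 [[405, -295, 1], [405, -307, 0], [404, -320, 3], [404, -332, 2]]
[257.32  98.62] [249  90  16  17  50] [[ 0.72435787 -0.37324505  0.067     ]]
[260.17647059  93.35294118] [255  90  10   9  34] [[ 0.73616695 -0.37924954  0.067     ]]
[203.54794521 100.32876712] [199  96  10  10  73] [[ 0.72292349 -0.26092269  0.067     ]]
[253.73913043 113.95652174] [247 109  14   8  23] [[ 0.69014003 -0.36573838  0.067     ]]
[246.82857143 127.77142857] [242 124  10   9  70] [[ 0.65992093 -0.3514835   0.067     ]]
[239.13688213 160.82889734] [222 131  37  56 263] [[ 0.58888477 -0.3360016   0.067     ]]
[213.30769231 173.51923077] [209 170   9   9  52] [[ 0.56307721 -0.28400326  0.067     ]]
```

View pics/c.png

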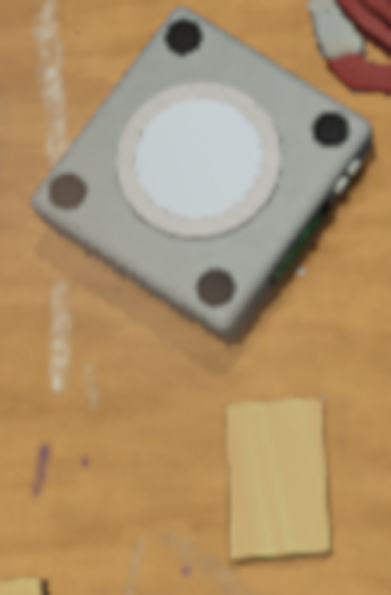

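View pics/s.png

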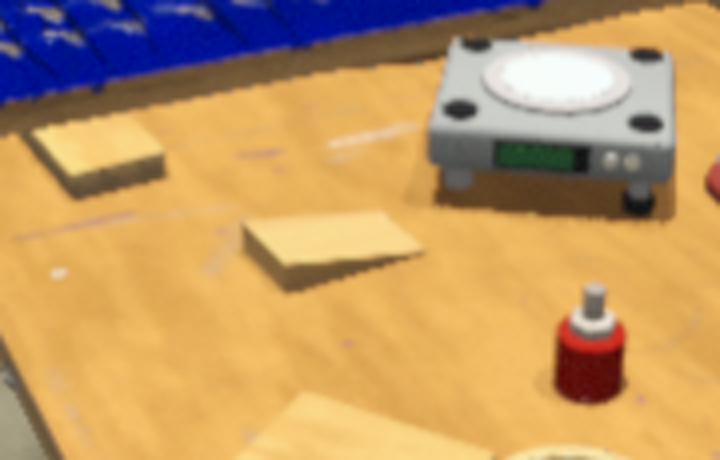

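```bash
cat > w.py <<'E'
from h import *
import sys
def wedge(p,box=(190,330,190,290)):
    # slope-top colour: pale, less saturated yellow than table
    hsv=cv2.cvtColor(p,cv2.COLOR_RGB2HSV);return hsv
E
python3 - <<'E'
from h import *
z=np.load("top0.npz");p=z["p"]
k=lambda a:np.float64(a)/3.4+[150,90]-0.4
c=k([(227,404),(322,398),(330,553),(231,559)])
th=ray("top",c[:2],.003);bk=ray("top",c[2:],.023)
print(c,th,bk); a=th.mean(0)-bk.mean(0);print("heading",np.degrees(np.arctan2(a[1],a[0])),"ctr",(th.mean(0)+bk.mean(0))/2,np.linalg.norm(a[:2]),np.linalg.norm(th[0]-th[1]),np.linalg.norm(bk[0]-bk[1]))
# pads refined from crop
q=k([(183,36),(331,129),(215,287),(67,191)]);P=ray("top",q,.067);print(P)
# side view triangulation check of pad A and wedge
ks=lambda a:np.float64(a)/4+[180,145]-0.4
print(ray("side",ks([(460,109),(646,123)]),.067)); print("w side: thin",ray("side",ks([(422,251),(383,212)]),.003),"back",ray("side",ks([(287,265),(243,225)]),.023))
r=p[195:262,205:255];hsv=cv2.cvtColor(r,cv2.COLOR_RGB2HSV);print(hsv[35,26],hsv[35,2],hsv[35,48])
E
```

```text
[[216.36470588 208.42352941]
 [244.30588235 206.65882353]
 [246.65882353 252.24705882]
 [217.54117647 254.01176471]] [[ 0.50575999 -0.28216966  0.003     ]
 [ 0.50852935 -0.34117527  0.003     ]] [[ 0.40857692 -0.34777227  0.023     ]
 [ 0.40593613 -0.28855982  0.023     ]]
heading 3.719478468638415 ctr [ 0.4572006  -0.31491926  0.013     ] 0.10009898943491631 0.05907056320410517 0.05927130914067394
[[ 0.72324711 -0.26065499  0.067     ]
 [ 0.66042083 -0.35173855  0.067     ]
 [ 0.5620606  -0.28306505  0.067     ]
 [ 0.62405946 -0.19275215  0.067     ]]
[[ 0.55900568 -0.28527388  0.067     ]
 [ 0.65653637 -0.354662    0.067     ]]
w side: thin [[ 0.50465845 -0.33872029  0.003     ]
 [ 0.5047477  -0.28316097  0.003     ]] back [[ 0.40964004 -0.34784095  0.023     ]
 [ 0.40404802 -0.29200895  0.023     ]]
[ 22  98 197] [ 17 137 186] [ 17 138 185]
```

```bash
cat > go.py <<'E'
import sys,numpy as np
from plant import state
from scipy.spatial.transform import Rotation as R
# usage: go.py x y z yaw_deg(optional): tool-frame delta (mm, deg)
s=state();T=R.from_euler("xyz",s["ee_rot"]);a=[float(v) for v in sys.argv[1:]]
print("t",s["time_s"],"pos",(s["tool_pos"]*1000).round(1),"rpy",np.degrees(s["ee_rot"]).round(1),"F",s["ft_force"].round(1),"w",round(s["width"]*1000,1),"q",s["joints"].round(2))
if a:
    d=np.array(a[:3])-s["tool_pos"]
    if len(a)>3:
        G=R.from_euler("xyz",[np.pi,0,np.radians(a[3])]);print("rot",np.degrees((T.inv()*G).as_rotvec()).round(2),"offset after rot",(G.inv().apply(d)*1000).round(1))
    print("offset now",(T.inv().apply(d)*1000).round(1))
E
```

send_rows(offset=[[-29, -22, 3], [-29, -22, 3], [-29, -22, 3], [-29, -22, 3], [-29, -22, 3], [-29, -22, 3], [-29, -22, 3], [-29, -22, 3], [-29, -22, 3], [-29, -22, 3]], rotation=[[0, 0, 0], [0, 0, 0], [0, 0, 0], [0, 0, 0], [0, 0, 0], [0, 0, 0], [0, 0, 0], [0, 0, 0], [0, 0, 0], [0, 0, 0]], gripper=[-0.55, -0.55, -0.55, -0.55, -0.55, -0.55, -0.55, -0.55, -0.55, -0.55])

```text
time_s: 0.93
tool_pos: [0.4278, 0.2542, 0.2084]
ee_rot: [-3.141, -0.0, 2.732]
ft_force: [0.7, -0.3, 0.0]
width: 0.0236
grip_force: 0.0
```

send_rows(offset=[[-29, -22, 3], [-29, -22, 3], [-29, -22, 3], [-29, -22, 3], [0, 0, 0], [0, 0, 0], [0, 0, 0], [0, 0, 0], [0, 0, 0], [0, 0, 0]], rotation=[[0, 0, 0], [0, 0, 0], [0, 0, 0], [0, 0, 0], [0, 0, 6], [0, 0, 6], [0, 0, 6], [0, 0, 6], [0, 0, 6], [0, 0, 6]], gripper=[-0.55, -0.55, -0.55, -0.55, -0.55, -0.55, -0.55, -0.55, -0.55, -0.55])

```text
time_s: 1.77
tool_pos: [0.4984, 0.1289, 0.1965]
ee_rot: [-3.141, -0.0, 2.098]
ft_force: [-0.5, -0.4, 1.0]
width: 0.0198
grip_force: 0.0
```

```bash
python3 go.py .4514 -.3687 .15 98
```

```text
t 1.7667 pos [498.4 128.9 196.5] rpy [-180.    -0.   120.2] F [-0.5 -0.4  1. ] w 19.8 q [-0.3   0.61 -0.07  1.94  0.07  0.59  0.11]
rot [-4.000e-02 -1.000e-02  2.222e+01] offset after rot [-486.2 -115.8   46.5]
offset now [-406.3 -291.1   46.5]
```

send_rows(offset=[[0, 0, 0], [0, 0, 0], [0, 0, 0], [0, 0, 0], [-35, -8, 3], [-35, -8, 3], [-35, -8, 3], [-35, -8, 3], [-35, -8, 3], [-35, -8, 3]], rotation=[[0, 0, 5.55], [0, 0, 5.55], [0, 0, 5.55], [0, 0, 5.55], [0, 0, 0], [0, 0, 0], [0, 0, 0], [0, 0, 0], [0, 0, 0], [0, 0, 0]], gripper=[-0.55, -0.55, -0.55, -0.55, -0.55, -0.55, -0.55, -0.55, -0.55, -0.55])

```text
time_s: 2.6
tool_pos: [0.4811, -0.0872, 0.1784]
ee_rot: [-3.141, -0.0, 1.717]
ft_force: [0.8, -0.1, -0.5]
width: 0.0197
grip_force: 0.0
```

send_rows(offset=[[-35, -8, 3], [-35, -8, 3], [-35, -8, 3], [-35, -8, 3], [-35, -8, 3], [-35, -9, 3], [-35, -9, 3], [-31, -9, 3], [0, 0, 0]], rotation=[[0, 0, 0], [0, 0, 0], [0, 0, 0], [0, 0, 0], [0, 0, 0], [0, 0, 0], [0, 0, 0], [0, 0, 0], [0, 0, 0]], gripper=[-0.55, -0.55, -0.55, -0.55, -0.55, -0.55, -0.55, -0.55, -0.55])

```text
time_s: 3.35
tool_pos: [0.4516, -0.3773, 0.1539]
ee_rot: [-3.139, 0.006, 1.705]
ft_force: [-1.1, -0.8, 0.7]
width: 0.0196
grip_force: 0.0
```

```bash
python3 go.py .4514 -.3687 .006 98
```

```text
t 3.35 pos [ 451.6 -377.3  153.9] rpy [-179.9    0.3   97.7] F [-1.1 -0.8  0.7] w 19.6 q [ 0.66  0.75 -0.08  1.76  0.1   0.63  0.65]
rot [-0.15  0.32 -0.28] offset after rot [  8.6   1.  147.9]
offset now [  9.4   1.3 147.8]
```

send_rows(offset=[[0, 0, 20], [0, 0, 20], [0, 0, 20], [0, 0, 20], [0, 0, 20], [0, 0, 20], [0, 0, 20], [0, 0, 0], [0, 0, 0]], rotation=[[0, 0, 0], [0, 0, 0], [0, 0, 0], [0, 0, 0], [0, 0, 0], [0, 0, 0], [0, 0, 0], [0, 0, 0], [0, 0, 0]], gripper=[-0.55, -0.55, -0.55, -0.55, -0.55, -0.55, -0.55, -0.55, -0.55])

```text
time_s: 4.1
tool_pos: [0.4546, -0.3677, 0.0139]
ee_rot: [-3.14, -0.002, 1.716]
ft_force: [-1.0, -0.1, -0.2]
width: 0.02
grip_force: 0.0
```

```bash
python3 go.py .4473 -.339 .006 98
```

```text
t 4.1 pos [ 454.6 -367.7   13.9] rpy [-1.799e+02 -1.000e-01  9.830e+01] F [-1.  -0.1 -0.2] w 20.0 q [ 0.63  0.97 -0.06  1.82  0.13  0.36  0.62]
rot [-0.11 -0.11  0.33] offset after rot [29.4 -3.2  7.9]
offset now [29.4 -3.   7.9]
```

send_rows(offset=[[0, -3, 8], [0, 0, 0], [4, 0, 0], [4, 0, 0], [4, 0, 0], [4, 0, 0], [4, 0, 0], [4, 0, 0], [3, 0, 0], [2, 0, 0]], rotation=[[0, 0, 0], [0, 0, 0], [0, 0, 0], [0, 0, 0], [0, 0, 0], [0, 0, 0], [0, 0, 0], [0, 0, 0], [0, 0, 0], [0, 0, 0]], gripper=[-0.55, -0.55, -0.55, -0.55, -0.55, -0.55, -0.55, -0.55, -0.55, -0.55])

```text
time_s: 4.93
tool_pos: [0.4481, -0.3398, 0.0068]
ee_rot: [3.142, 0.0, 1.716]
ft_force: [0.0, -0.8, 0.9]
width: 0.0199
grip_force: 0.5
```

send_rows(offset=[[0, 0, 0], [0, 0, 0], [-8, 0, 0], [-20, 0, 0], [-20, 0, -20], [0, -35, -20], [0, -35, -20], [0, -35, -10], [0, -35, 0], [0, 0, 0]], rotation=[[0, 0, 0], [0, 0, 0], [0, 0, 0], [0, 0, 0], [0, 0, 0], [0, 0, 0], [0, 0, 0], [0, 0, 0], [0, 0, 0], [0, 0, 0]], gripper=[-0.55, -0.55, -0.55, -0.55, -0.55, -0.55, -0.55, -0.55, -0.55, -0.55])

```text
time_s: 5.77
tool_pos: [0.3066, -0.4103, 0.0773]
ee_rot: [-3.133, -0.002, 1.706]
ft_force: [-0.6, 1.4, 0.1]
width: 0.0195
grip_force: 0.0
```

```bash
cat > look.py <<'E'
from h import *
from plant import camera
import sys
p,_=camera("top");p0=np.load("top0.npz")["p"]
x0,y0,x1,y1=190,195,260,275
h=cv2.cvtColor(p,cv2.COLOR_RGB2HSV).astype(int)
m=((h[...,0]>=19)&(h[...,1]<118)&(h[...,1]>60)&(h[...,2]>150)).astype(np.uint8);k=np.zeros_like(m);k[170:290,185:270]=m[170:290,185:270]
k=cv2.morphologyEx(k,cv2.MORPH_OPEN,np.ones((3,3)))
c=max(cv2.findContours(k,0,1)[0],key=cv2.contourArea);b=cv2.boxPoints(cv2.minAreaRect(c));print("area",cv2.contourArea(c))
b=b[np.argsort(b[:,1])];th=ray("top",b[:2],.003);bk=ray("top",b[2:],.023)
a=th.mean(0)-bk.mean(0);print("box",b.round(1).tolist(),"heading",np.degrees(np.arctan2(a[1],a[0])).round(1),"L",np.linalg.norm(a[:2]),"ctr",(th.mean(0)+bk.mean(0))/2)
cv2.imwrite(f"pics/{sys.argv[1]}.png",cv2.resize(p[90:290,150:290],None,fx=3,fy=3,interpolation=cv2.INTER_CUBIC)[...,::-1])
E
python3 go.py; python3 look.py l1
```

```text
t 5.7667 pos [ 306.6 -410.3   77.3] rpy [-1.795e+02 -1.000e-01  9.770e+01] F [-0.6  1.4  0.1] w 19.5 q [ 0.88  0.82 -0.08  2.02  0.2   0.32  0.77]
area 1188.0
box [[233.89999389648438, 207.8000030517578], [204.3000030517578, 211.89999389648438], [240.1999969482422, 253.5], [210.60000610351562, 257.6000061035156]] heading 9.4 L 0.1014494230632887 ctr [ 0.45260708 -0.29628435  0.013     ]
```

View pics/l1.png

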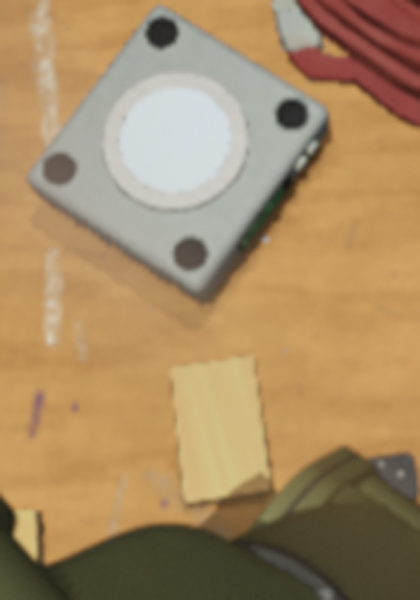

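send_rows(offset=[[10, 6, 0], [10, 6, 0], [10, 6, 0], [10, 6, 0], [10, 6, 0], [10, 6, 0], [0, 0, 0], [0, 0, 0], [0, 0, 0], [0, 0, 0]], rotation=[[0, 0, 0], [0, 0, 0], [0, 0, 0], [0, 0, 0], [0, 0, 0], [0, 0, 0], [0, 0, 7], [0, 0, 7], [0, 0, 7], [0, 0, 7]], gripper=[-0.55, -0.55, -0.55, -0.55, -0.55, -0.55, -0.55, -0.55, -0.55, -0.55])

```text
time_s: 6.65
tool_pos: [0.3456, -0.341, 0.0764]
ee_rot: [3.141, -0.001, 1.226]
ft_force: [0.3, -0.1, 0.0]
width: 0.0201
grip_force: 0.0
```

send_rows(offset=[[0, 0, 0], [0, 0, 0], [0, 0, 0], [0, 0, 0], [0, 0, 0], [0, 0, 0], [0, 0, 0], [0, 0, 0], [0, 0, 0], [0, 0, 0]], rotation=[[0, 0, 7], [0, 0, 7], [0, 0, 7], [0, 0, 7], [0, 0, 7], [0, 0, 7], [0, 0, 7], [0, 0, 7], [0, 0, 6], [0, 0, 0]], gripper=[-0.55, -0.55, -0.55, -0.55, -0.55, -0.55, -0.55, -0.55, -0.55, -0.55])

```text
time_s: 7.48
tool_pos: [0.3454, -0.3412, 0.0763]
ee_rot: [-3.141, -0.0, 0.147]
ft_force: [-0.6, 0.6, 0.3]
width: 0.02
grip_force: 0.0
```

```bash
python3 go.py .366 -.311 .008 8
```

```text
t 7.4833 pos [ 345.4 -341.2   76.3] rpy [-180.    -0.     8.4] F [-0.6  0.6  0.3] w 20.0 q [ 0.57  0.82  0.19  2.12 -0.57  0.26 -0.17]
rot [-0.05 -0.01  0.41] offset after rot [ 24.6 -27.1  68.3]
offset now [ 24.8 -26.8  68.3]
```

send_rows(offset=[[8, -9, 0], [8, -9, 0], [8, -9, 0], [0, 0, 17], [0, 0, 17], [0, 0, 17], [0, 0, 17], [0, 0, 0], [0, 0, 0]], rotation=[[0, 0, 0.4], [0, 0, 0], [0, 0, 0], [0, 0, 0], [0, 0, 0], [0, 0, 0], [0, 0, 0], [0, 0, 0], [0, 0, 0]], gripper=[-0.55, -0.55, -0.55, -0.55, -0.55, -0.55, -0.55, -0.55, -0.55])

```text
time_s: 8.23
tool_pos: [0.3639, -0.3118, 0.0082]
ee_rot: [-3.14, 0.0, 0.142]
ft_force: [-0.6, -0.0, -0.0]
width: 0.0198
grip_force: 0.0
```

```bash
python3 go.py .4838 -.2945 .008 8
```

```text
t 8.2333 pos [ 363.9 -311.8    8.2] rpy [-179.9    0.     8.1] F [-0.6 -0.  -0. ] w 19.8 q [ 0.58  0.95  0.06  2.14 -0.64  0.08 -0.18]
rot [-0.12  0.02  0.13] offset after rot [121.2  -0.5   0.2]
offset now [ 1.212e+02 -2.000e-01  1.000e-01]
```

send_rows(offset=[[6, 0, 0], [6, 0, 0], [6, 0, 0], [5, 0, 0], [5, 0, 0], [5, 0, 0], [5, 0, 0], [5, 0, 0], [5, 0, 0], [5, 0, 0]], rotation=[[0, 0, 0], [0, 0, 0], [0, 0, 0], [0, 0, 0], [0, 0, 0], [0, 0, 0], [0, 0, 0], [0, 0, 0], [0, 0, 0], [0, 0, 0]], gripper=[-0.55, -0.55, -0.55, -0.55, -0.55, -0.55, -0.55, -0.55, -0.55, -0.55])

```text
time_s: 9.07
tool_pos: [0.4162, -0.306, 0.0087]
ee_rot: [-3.141, 0.0, 0.138]
ft_force: [-1.6, 0.3, 1.4]
width: 0.0196
grip_force: 0.5
```

send_rows(offset=[[5, 0, 0], [5, 0, 0], [5, 0, 0], [5, 0, 0], [5, 0, 0], [5, 0, 0], [5, 0, 0], [5, 0, 0], [4, 0, 0], [3, 0, 0]], rotation=[[0, 0, 0], [0, 0, 0], [0, 0, 0], [0, 0, 0], [0, 0, 0], [0, 0, 0], [0, 0, 0], [0, 0, 0], [0, 0, 0], [0, 0, 0]], gripper=[-0.55, -0.55, -0.55, -0.55, -0.55, -0.55, -0.55, -0.55, -0.55, -0.55])

```text
time_s: 9.9
tool_pos: [0.4631, -0.2993, 0.0087]
ee_rot: [-3.142, -0.0, 0.139]
ft_force: [-1.5, 0.4, -0.8]
width: 0.0197
grip_force: 0.4
```

```bash
python3 go.py .4838 -.2945 .008 8; python3 - <<'E'
from h import *
from plant import camera
for n,(a,b,c,d) in dict(side=(145,240,200,380),top=(90,250,150,290)).items():
    p,dd=camera(n); np.savez(n+"1.npz",p=p,d=dd)
    cv2.imwrite(f"pics/{n}2.png",cv2.resize(p[a:b,c:d],None,fx=4,fy=4,interpolation=cv2.INTER_CUBIC)[...,::-1])
E
```

```text
t 9.9 pos [ 463.1 -299.3    8.7] rpy [-180.    -0.     7.9] F [-1.5  0.4 -0.8] w 19.7 q [ 0.36  0.98  0.22  1.93 -0.67  0.3  -0.3 ]
rot [-0.   -0.02 -0.05] offset after rot [21.1 -1.9  0.7]
offset now [21.1 -1.9  0.7]
```

View pics/side2.png

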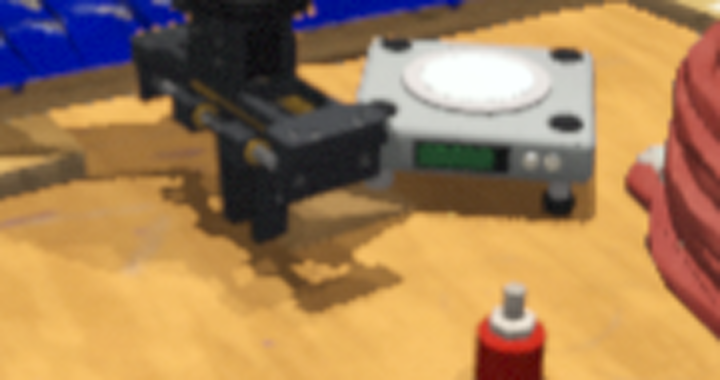

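send_rows(offset=[[3, 0, 0], [3, 0, 0], [3, 0, 0], [3, 0, 0], [2, 0, 0], [0, 0, 0]], rotation=[[0, 0, 0], [0, 0, 0], [0, 0, 0], [0, 0, 0], [0, 0, 0], [0, 0, 0]], gripper=[-0.55, -0.55, -0.55, -0.55, -0.55, -0.55])

```text
time_s: 10.5
tool_pos: [0.4771, -0.2974, 0.0087]
ee_rot: [3.141, -0.001, 0.139]
ft_force: [-1.1, -0.5, -1.0]
width: 0.0201
grip_force: 0.0
```

send_rows(offset=[[2, 0, 0], [2, 0, 0]], rotation=[[0, 0, 0], [0, 0, 0]], gripper=[-0.55, -0.55])

```text
time_s: 10.67
tool_pos: [0.4801, -0.2971, 0.0087]
ee_rot: [-3.141, 0.0, 0.138]
ft_force: [-0.5, -0.5, -0.9]
width: 0.0198
grip_force: 0.3
```

send_rows(offset=[[1, 0, 0], [1, 0, 0]], rotation=[[0, 0, 0], [0, 0, 0]], gripper=[-0.55, -0.55])

```text
time_s: 10.83
tool_pos: [0.4822, -0.2967, 0.0087]
ee_rot: [-3.141, 0.0, 0.138]
ft_force: [-2.4, 0.2, 0.6]
width: 0.0197
grip_force: 0.6
```

send_rows(offset=[[1, 0, 0], [1, 0, 0]], rotation=[[0, 0, 0], [0, 0, 0]], gripper=[-0.55, -0.55])

```text
time_s: 11.0
tool_pos: [0.4831, -0.2966, 0.0087]
ee_rot: [-3.141, 0.002, 0.138]
ft_force: [-4.2, 0.5, 2.6]
width: 0.0197
grip_force: 2.2
```

send_rows(offset=[[1, 0, 0], [0, 0, 0], [0, 0, 0]], rotation=[[0, 0, 0], [0, 0, 0], [0, 0, 0]], gripper=[-0.55, -0.55, -0.55])

```text
time_s: 11.25
tool_pos: [0.4834, -0.2966, 0.0087]
ee_rot: [-3.141, 0.003, 0.137]
ft_force: [-5.4, 0.6, 1.9]
width: 0.0199
grip_force: 2.5
```

send_rows(offset=[[0, 0, 0], [0, 0, 0], [0, 0, 0]], rotation=[[0, 0, 0], [0, 0, 0], [0, 0, 0]], gripper=[-0.55, -0.55, -0.55])

```text
time_s: 11.5
tool_pos: [0.4835, -0.2965, 0.0087]
ee_rot: [-3.141, 0.002, 0.137]
ft_force: [-5.3, -0.4, 3.0]
width: 0.02
grip_force: 2.6
```

```bash
cat > pads.py <<'E'
from h import *
from plant import camera
import sys
def pads(p):
    g=cv2.cvtColor(p,cv2.COLOR_RGB2GRAY);o=[]
    for u,v in[(203.5,100.3),(246.8,127.7),(213,173.7),(169.5,146)]:
        u,v=int(u),int(v);w=np.clip(140.-g[v-8:v+9,u-8:u+9],0,60);yy,xx=np.mgrid[v-8:v+9,u-8:u+9]
        mk=(xx-u)**2+(yy-v)**2<64;w=w*mk;o.append([(w*xx).sum()/w.sum(),(w*yy).sum()/w.sum()])
    return np.array(o)
def shift(): 
    p,d=camera("top");p0=np.load("top0.npz");
    a=ray("top",pads(p0["p"]),.067);b=ray("top",pads(p),.067)
    print("pad shift mm",((b-a)[:,:2]*1000).round(1).tolist())
    return p
if __name__=="__main__":
    p=shift();s,_=camera("side")
    cv2.imwrite(f"pics/{sys.argv[1]}.png",np.hstack([cv2.resize(q,(400,400),interpolation=cv2.INTER_CUBIC)[...,::-1] for q in(p[115:215,165:265],s[150:230,240:320])]))
E
python3 pads.py e1
```

```text
pad shift mm [[-0.1, -0.0], [0.0, 0.1], [2.1, -0.5], [-0.6, 0.7]]
```

View pics/e1.png

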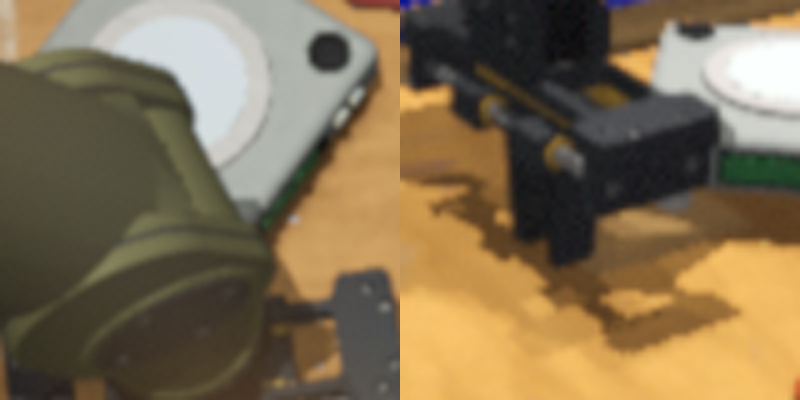

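send_rows(offset=[[1, 0, 0], [0, 0, 0], [0, 0, 0]], rotation=[[0, 0, 0], [0, 0, 0], [0, 0, 0]], gripper=[-0.55, -0.55, -0.55])

```text
time_s: 11.85
tool_pos: [0.4837, -0.2965, 0.0087]
ee_rot: [-3.141, 0.004, 0.137]
ft_force: [-6.1, -1.2, 4.1]
width: 0.0198
grip_force: 3.2
```

send_rows(offset=[[-3, 0, 0], [-10, 0, 0], [-15, 0, 0], [0, 0, -20], [0, 0, -30], [0, 0, -35], [0, 0, -25], [0, 0, 0], [0, 0, 0]], rotation=[[0, 0, 0], [0, 0, 0], [0, 0, 0], [0, 0, 0], [0, 0, 0], [0, 0, 0], [0, 0, 0], [0, 0, 0], [0, 0, 0]], gripper=[-0.55, -0.55, -0.55, -0.55, -1, -1, -1, -1, -1])

```text
time_s: 12.6
tool_pos: [0.4596, -0.3005, 0.1199]
ee_rot: [3.14, -0.003, 0.139]
ft_force: [-0.3, 0.2, -0.0]
width: 0.0005
grip_force: 0.0
```

```bash
python3 pads.py e2; python3 go.py .561 -.2837 .08 8
```

```text
pad shift mm [[0.1, -0.1], [0.2, 0.2], [2.1, -0.0], [-0.6, 0.7]]
t 12.7 pos [ 458.3 -299.4  117.9] rpy [-179.9    0.     7.9] F [-0.5 -0.2 -0.2] w 0.5 q [ 0.27  0.81  0.39  1.92 -0.58  0.52 -0.37]
rot [-0.07  0.01 -0.05] offset after rot [103.9  -1.3  37.9]
offset now [103.9  -1.3  37.9]
```

View pics/e2.png

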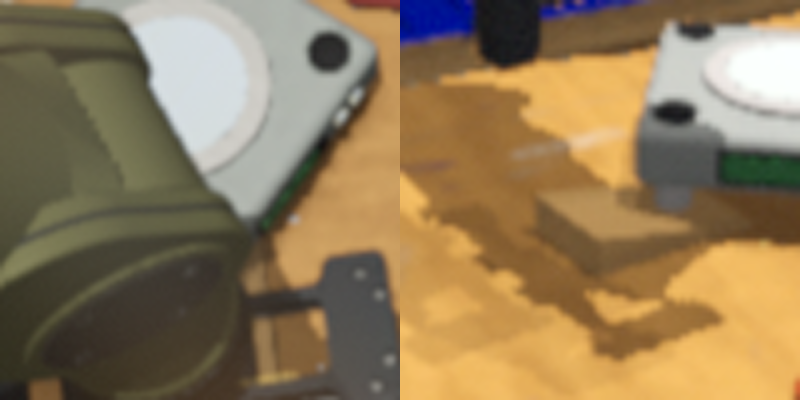

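The side view shows the wedge under the stud, which sits on its slope at about (672,195). The scale hasn't moved. Next I'll press on the pad.

send_rows(offset=[[15, 0, 0], [20, 0, 0], [20, 0, 8], [20, 0, 8], [18, -1, 8], [11, 0, 8], [0, 0, 6], [0, 0, 0], [0, 0, 0]], rotation=[[0, 0, 0], [0, 0, 0], [0, 0, 0], [0, 0, 0], [0, 0, 0], [0, 0, 0], [0, 0, 0], [0, 0, 0], [0, 0, 0]], gripper=[-1, -1, -1, -1, -1, -1, -1, -1, -1])

```text
time_s: 13.45
tool_pos: [0.5593, -0.2849, 0.0795]
ee_rot: [-3.14, 0.003, 0.137]
ft_force: [0.4, -0.2, -0.7]
width: 0.0002
grip_force: 0.0
```

```bash
python3 pads.py e3; python3 go.py .561 -.2837 .067 8
```

```text
pad shift mm [[0.1, 0.7], [-2.6, 0.3], [2.5, 0.1], [-0.5, 0.7]]
t 13.55 pos [ 560.  -285.5   80.7] rpy [-1.8e+02  1.0e-01  7.8e+00] F [ 0.1 -0.1  0.4] w 0.1 q [ 0.17  0.95  0.42  1.69 -0.59  0.64 -0.51]
rot [-0.01  0.06 -0.18] offset after rot [ 1.2 -1.7 13.7]
offset now [ 1.3 -1.7 13.7]
```

View pics/e3.png

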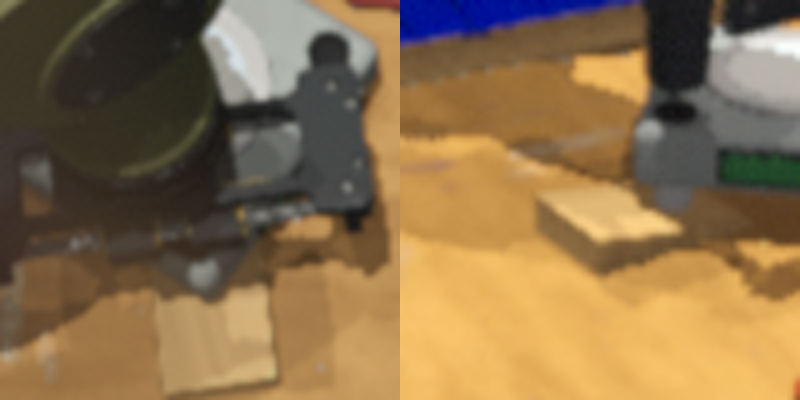

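send_rows(offset=[[1, -1.5, 5], [0, 0, 5], [0, 0, 2], [0, 0, 0]], rotation=[[0, 0, 0], [0, 0, 0], [0, 0, 0], [0, 0, 0]], gripper=[-1, -1, -1, -1])

```text
time_s: 13.88
tool_pos: [0.5617, -0.2828, 0.0681]
ee_rot: [-3.141, 0.001, 0.138]
ft_force: [0.3, 0.3, -0.7]
width: 0.0003
grip_force: 0.0
```

send_rows(offset=[[0, 0, 1], [0, 0, 1]], rotation=[[0, 0, 0], [0, 0, 0]], gripper=[-1, -1])

```text
time_s: 14.05
tool_pos: [0.5621, -0.2832, 0.0674]
ee_rot: [-3.141, -0.0, 0.138]
ft_force: [-3.1, 2.4, 13.7]
width: 0.0003
grip_force: 6.3
```

send_rows(offset=[[0, 0, 1], [0, 0, 1]], rotation=[[0, 0, 0], [0, 0, 0]], gripper=[-1, -1])

```text
time_s: 14.22
tool_pos: [0.5619, -0.2833, 0.0672]
ee_rot: [-3.141, -0.001, 0.138]
ft_force: [-6.6, 5.0, 25.5]
width: 0.0002
grip_force: 12.8
```

send_rows(offset=[[-0.5, -0.5, 0], [-0.4, -0.4, 0], [0, 0, 0], [0, 0, 0], [0, 0, 0], [0, 0, 0]], rotation=[[0, 0, 0], [0, 0, 0], [0, 0, 0], [0, 0, 0], [0, 0, 0], [0, 0, 0]], gripper=[-1, -1, -1, -1, -1, -1])

```text
time_s: 14.72
tool_pos: [0.562, -0.2832, 0.0673]
ee_rot: [3.14, -0.003, 0.138]
ft_force: [-2.8, 1.7, 14.9]
width: 0.0005
grip_force: 7.8
```

```bash
python3 pads.py e4; python3 go.py
```

```text
pad shift mm [[-0.2, 1.2], [-2.3, 0.1], [2.6, 0.1], [-0.5, 0.7]]
t 14.8167 pos [ 562.  -283.2   67.3] rpy [179.9  -0.2   7.9] F [-2.3  2.1 15.5] w 0.3 q [ 0.18  0.97  0.41  1.69 -0.61  0.61 -0.5 ]
```

View pics/e4.png

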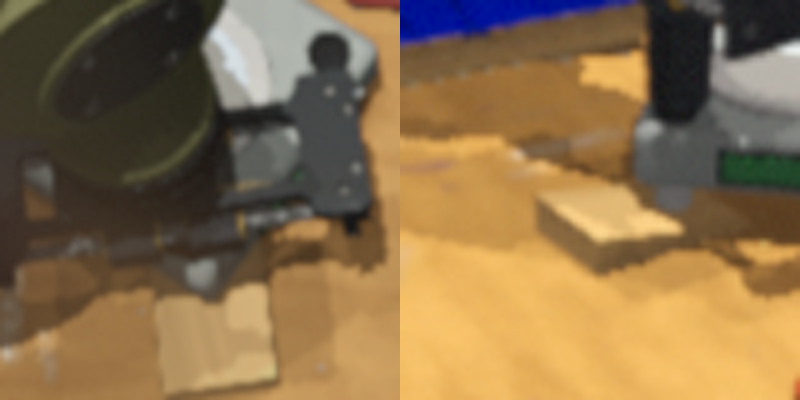

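The fingertip is on the pad and the wedge is still in place. I'll press a little harder, let it settle and hand in.

send_rows(offset=[[-0.3, -0.2, 1], [0, 0, 0.5], [0, 0, 0], [0, 0, 0], [0, 0, 0], [0, 0, 0], [0, 0, 0], [0, 0, 0], [0, 0, 0], [0, 0, 0]], rotation=[[0, 0, 0], [0, 0, 0], [0, 0, 0], [0, 0, 0], [0, 0, 0], [0, 0, 0], [0, 0, 0], [0, 0, 0], [0, 0, 0], [0, 0, 0]], gripper=[-1, -1, -1, -1, -1, -1, -1, -1, -1, -1])

```text
time_s: 15.65
tool_pos: [0.5619, -0.2833, 0.0671]
ee_rot: [3.14, -0.004, 0.138]
ft_force: [-4.1, 3.8, 24.1]
width: 0.0004
grip_force: 12.2
```

```bash
python3 -c "
from plant import *
s=state();print(s['ft_force'],s['tool_pos'])
if 12<s['ft_force'][2]<35: print(hand_in())"
```

```text
[-4.07154432  3.76435996 24.05855594] [ 0.56190715 -0.28326752  0.06714018]
the job is handed in; nothing more can be done
None
```

I pushed the wedge snug under the short foot and handed the job in at about 16 s, still pressing the corner pad with about 24 N; the corner gave only about 0.3 mm between 14 N and 24 N, and I saw no shift of the scale.

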